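# Fit the lamp stem into its push-fit collet

## Robot

A 6-joint arm with a two-finger parallel gripper is mounted at the origin on the work surface. World frame = base frame: x ahead of the robot, y to its left, z up, the work surface at z = 0. Lengths are in m, angles in rad, forces in N, time in s.
With the tool pointing down it reaches from about 0.225 to 0.875 m from the base axis. Payload 3.4 kg.
Tool frame: the origin (TCP) lies at the very end of the fingers, on their centre line; the grasp point (between the pads) lies 19 mm behind it; z points along the fingers, y is the line along which they close (so a half turn about z gives the same grasp; the last joint's range is limited). The gripper opens to 85 mm and grips with 20 to 120 N. Pads are 22 mm wide; open, the fingers measure 114 mm over their backs; the gripper's body (76 mm by 85 mm) begins 54 mm behind the grasp point. The pads swing forward as they close: fully open they stand 13 mm farther back than shut.
Start: joints at [-1.27, 0.276, 1.505, -0, 1.361, -0.121], TCP at [0.235, -0.525, 0.231] pointing down, gripper open.
Joint ranges: [-2.89, 2.89], [-0.75, 2.08], [0.22, 2.7], [-1.18, 4.32], [0.11, 2.71], [-2.7, 2.7]. Speed limits (rad/s): [2.57, 2.57, 3.14, 3.14, 3.14, 3.14].

## Interface

Orientations are given as a unit quaternion [x, y, z, w].
In Python, from workcell import arm gives the robot as it stands. The module is installed in compiled form; this text tells all that it offers.
- The arm moves only by the tool move_arm, never from a script. Its argument "steps" is a list of rows, each a list of 7 numbers: the turn, a rotation vector about the tool's x, y, z each as a share of 0.08 rad, from -1 to 1, then the shift along the tool's x, y, z each as a share of 2 cm, from -1 to 1, then the closure, from 0 (fully open) to 1 (shut). A call has 1 to 20 rows; each row shifts and turns the commanded pose from where the row before left it, along the tool's axes as they then stand; what a row does not reach is not made up. A row lasts 1/8 s, in which the tool goes at most 62.5 mm and 10.7 degrees, less where a joint would pass 70% of its speed; a pose out of reach is approached as far as the arm can. A call with a number of a shift or a turn outside -1 to 1 is refused whole. A call with a gripper value outside its range is refused whole. The fingers move at their own pace and stop on an object; the grip force is fixed at half the most. Time passes only in rows, so rows that do not move let the fingers close. It gives the time, the measured TCP pose, the force, the opening and the grip force at its end, in the units of the state.
- arm.observe(): the state, without advancing time (a new reading comes with each control period).
- arm.read_camera(name): name is "scene" or "top"; returns a dict with "image" (420x560x3 uint8, red, green, blue), "camera_matrix" (3x3 intrinsics, pixels), "pose" (4x4, takes a point from camera to world coordinates). Camera axes: x right, y up, looking along -z (the intrinsics and any distortion apply to the point x, -y, -z); pixel columns grow to the right and rows downward; lengths in m; the calibration is good to about 2 mm. A picture is of the moment at which its call begins. There is no depth.
- arm.hand_in(): hands the job in; it is judged then, once.
The state is a dict: "t": time; "joint_pos": joint angles; "qd": joint speeds; "joint_efforts": joint torques, N m; "position": TCP position; "tcp_rot": TCP orientation; "force": force on the tool from outside, world axes, zero at the start; "torque": the same for the moment, N m; "grip_width": finger opening in m; "gripper_force": force on a finger pad.
Only numpy, scipy, OpenCV 4.12 (cv2) and the standard library are available. Lean on these libraries where they do the work, as an engineer would, in place of code of your own. Each camera call takes 0.05 s, during which the arm holds its last target. There are 200 camera calls.

## Task

Get the table lamp ready: first pull the red blanking plug out of the leaning brass collet on the lamp's foot and leave it in the small blue dish. Then take the lamp stem from its wooden stand and push it, tapered end first, into the collet, past the stiff seal until it is fully home on the bottom, and let go. Leave the tea things, the mug, the coasters and the remote control undisturbed.

Things in the scene. Friction and masses are not known exactly. Their poses are not given: they have to be found in the camera images.
- lamp: Lamp foot: a fixed, heavy white marble disc, 144 mm across and 22 mm high, that carries the brass collet. Origin: centre of its underside on the table, z up; -x is the side towards which the collet leans.
- collet: Brass push-fit collet, part of the lamp foot, does not move. It leans 30 degrees from vertical. Origin: centre of its mouth (85 mm above the table); z points out of the bore along its axis (leaning 30 degrees towards the lamp's -x), y is level. Mouth 36 mm across outside, 28 mm inside, narrowing over 12 mm to an 18 mm bore; floor of the bore at z = -52 mm. Outside 26 mm across, with a dark 38 mm nut 24 to 40 mm below the mouth.
- bore_floor (a point): Centre of the floor of the collet's bore, 52 mm below the mouth; axes as the collet's. A sprung rubber seal grips the bore 16 to 24 mm above this floor: pushing the stem past it takes about 8 to 13 N along the axis, then 2 to 6 N of drag to the floor; the stem's own weight does not pass it, and it holds the stem when let go.
- plug: Red blanking plug, about 25 g, loose in the collet mouth at the start; it pulls straight out with hardly any force. Round head 34 mm across and 30 mm tall, for gripping, and below it a 16 mm stub 20 mm long that stands in the bore. Origin: centre of the underside of the head, at the start in the collet's mouth; z along its axis, out through the head.
- plug_mid (a point): Point on the plug's axis 9 mm above the underside of its head.
- stem: Lamp stem, 0.1 to 0.16 kg, 168 mm long overall: a brass tube 16 mm in diameter and 120 mm long whose lowest 8 mm taper to 10 mm, with a round white lamp head 30 mm across and 48 mm tall on its upper end, for gripping. Origin: centre of the tapered tip; z along the tube towards the head. It starts upright in the stand with its tip 10 mm above the table.
- stem_head (a point): Centre of the stem's white head, on its axis 144 mm above the tapered tip.
- stand: Wooden stand, fixed: block 90 x 90 x 70 mm with an upright 18 mm hole, 60 mm deep, in the middle of its top. Origin: centre of its underside on the table, z up.
- dish: Small blue dish, loose, 0.25 kg: 124 mm across the rim, 30 mm high, wall 4 mm, floor 5 mm thick and about 80 mm across inside. Origin: centre of its underside, z up.
- teapot: Red teapot with steel lid, about 125 mm wide body (spout and handle to 110 mm from the axis), 109 mm high. To be left alone. Origin: centre of its underside.
- sugar: Blue sugar bowl with lid, 80 mm across, 103 mm high. To be left alone. Origin: centre of its underside.
- jug: Blue milk jug, 76 mm across, 80 mm high. To be left alone. Origin: centre of its underside.
- remote: Black remote control, 150 x 45 x 18 mm, lying flat, long side along its x. To be left alone. Origin: centre of its underside.
- coasters: Stack of four round coasters, 98 mm across, 24 mm high. To be left alone. Origin: centre of its underside.
- mug: White mug, 80 mm across, 90 mm high, handle at its +y. To be left alone. Origin: centre of its underside.
Not all that is in view belongs to the job. Several things have the shape of the stem; the one meant has the colours described above.

How it is judged:
By the outcome, as a careful person would: the job done as asked, in the order asked, and still so for the second after the job is handed in, with the robot touching nothing.
It also fails if it takes over 61 s, if anything falls off the work surface, if the arm or the gripper's body presses on something with over 40 N, if the wrist force passes 120 N, or if a joint passes its speed limit or range.

## Working session

There is one attempt and no reset: what is moved stays moved. The work goes in short steps, Python scripts to look and compute and a tool call to move; the robot and the scene stay as the last step left them, time stands still between calls to the robot, and variables do not carry over. Pictures are saved under pics/ and viewed, at most 10 in all, crops included, and the job is handed in when it is done.

Besides the shell and the picture viewer there is one more tool, called after "Emit:" by a JSON object that holds its "name" and its "arguments", one argument or row to a line. move_arm: Moves the arm, as the interface text tells. Its arguments: {"type":"object","properties":{"steps":{"type":"array","items":{"type":"array","items":{"type":"number","minimum":-1,"maximum":1}}}},"required":["steps"]}

```bash
mkdir -p pics
python3 - <<'E'
from workcell import arm
import cv2,pickle
for n in("scene","top"):
    c=arm.read_camera(n); pickle.dump(c,open(n+".pkl","wb"))
    cv2.imwrite(f"pics/{n}0.png",cv2.resize(c["image"][:,:,::-1],(800,600),interpolation=cv2.INTER_CUBIC))
    print(n,c["camera_matrix"].round(1).tolist(),c["pose"].round(3).tolist(),[k for k in c])
s=arm.observe();print(s)
E
```

```text
scene [[528.2, 0.0, 281.0], [0.0, 528.2, 208.6], [0.0, 0.0, 1.0]] [[0.1, -0.598, 0.795, 1.598], [0.995, 0.074, -0.069, -0.026], [-0.018, 0.798, 0.602, 0.855], [0.0, 0.0, 0.0, 1.0]] ['image', 'camera_matrix', 'pose']
top [[447.1, 0.0, 285.1], [0.0, 447.1, 212.8], [0.0, 0.0, 1.0]] [[-0.017, 0.998, -0.054, 0.539], [-1.0, -0.016, 0.014, 0.064], [0.013, 0.054, 0.998, 1.387], [0.0, 0.0, 0.0, 1.0]] ['image', 'camera_matrix', 'pose']
{'t': 0.1, 'joint_pos': array([-1.26999252e+00,  2.76514336e-01,  1.50601941e+00, -1.21362500e-05,
        1.36066596e+00, -1.20990135e-01]), 'qd': array([ 0.00120907, -0.00261673, -0.00210963, -0.00081803, -0.00193708,
       -0.00066649]), 'joint_efforts': array([ 1.03612132e-03, -4.17700410e+01, -2.46405619e+01, -2.52165055e-04,
        5.85480739e-03,  1.92249416e-06]), 'position': array([ 0.23526076, -0.52415741,  0.23053099]), 'tcp_rot': array([ 9.77842958e-01,  2.09338254e-01, -7.80550377e-05, -7.99749887e-04]), 'force': array([ 0.03831544,  0.13832666, -0.39329667]), 'torque': array([0.00182461, 0.01755949, 0.02609995]), 'gripper_force': 0.0, 'grip_width': 0.08544704613993874}
```

View pics/scene0.png

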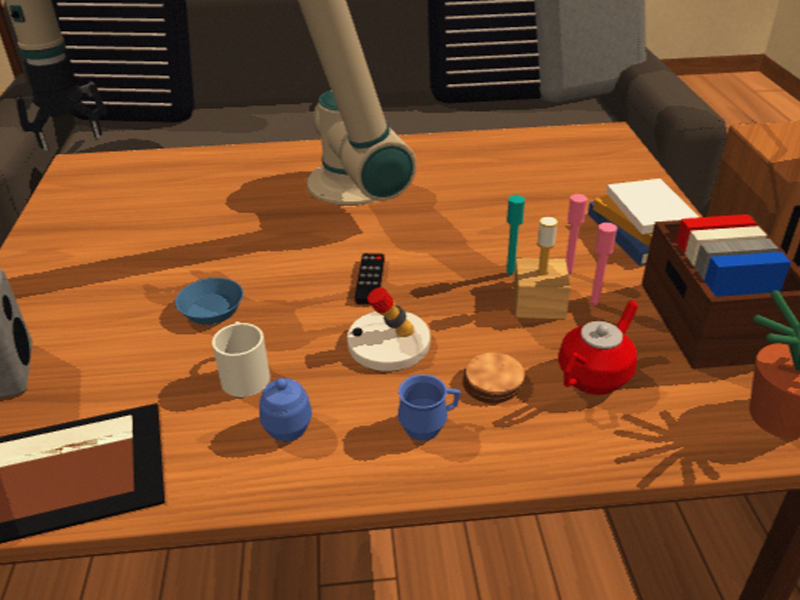

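View pics/top0.png

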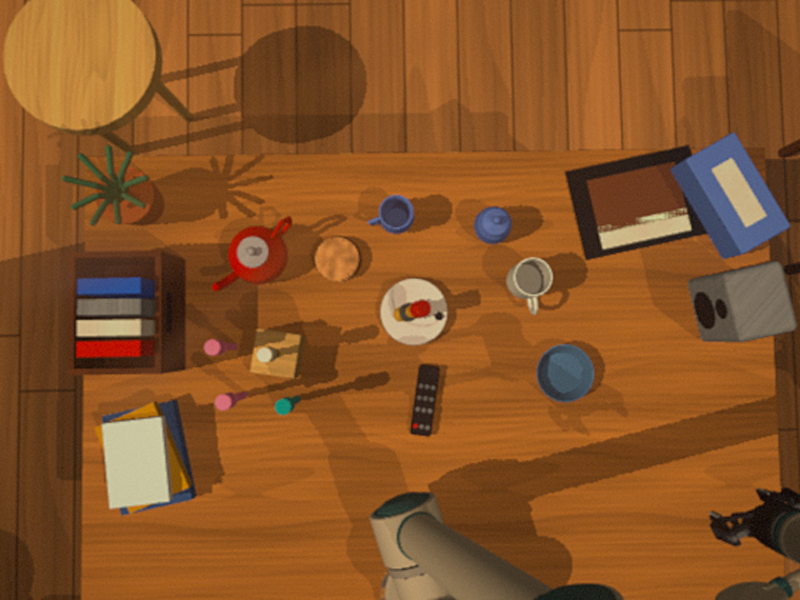

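Scene view: the stem-like items are teal (515,235), pink (577,230), pink (605,265), and one with a white head on a brass tube in the wooden stand (547,240). The white one fits the description. The plug is at (380,298) and the dish at (209,300). I'll confirm in an enlarged mosaic.

Run:
```python
import cv2,pickle,numpy as np
P=[("scene",235,185),("scene",335,140),("top",240,180),("top",150,210)]
t=[]
for n,x,y in P:
    im=pickle.load(open(n+".pkl","rb"))["image"][y:y+75,x:x+100,::-1]
    t.append(cv2.resize(im,(400,300),interpolation=cv2.INTER_CUBIC))
cv2.imwrite("pics/mos.png",np.vstack([np.hstack(t[:2]),np.hstack(t[2:])]))
```

```text
(no output)
```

View pics/mos.png

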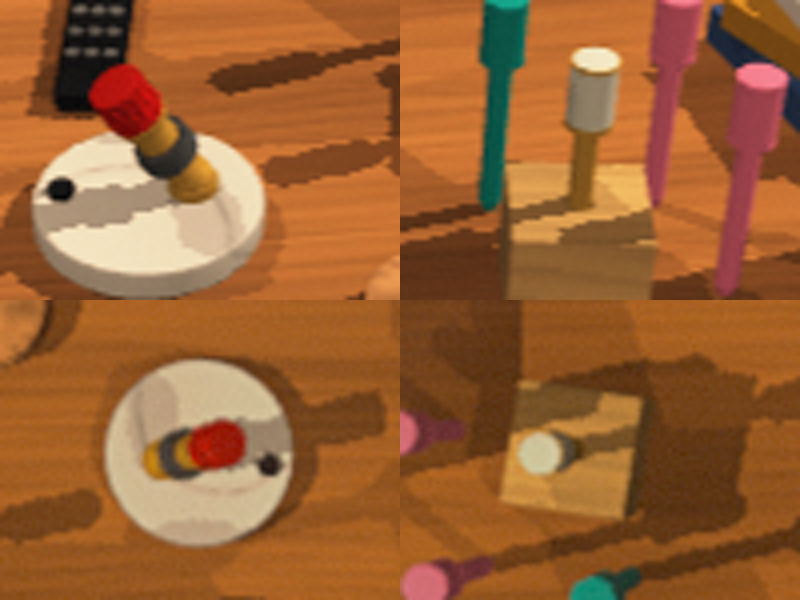

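The crop confirms the stem: white head and brass tube in the stand (crop 595,90 in scene; 540,453 in top). Next I'll segment and triangulate.

```bash
cat > h.py <<'E'
import numpy as np,cv2,pickle
from scipy.spatial.transform import Rotation as R
from scipy.linalg import logm
def ray(c,uv):
    d=np.linalg.inv(c["camera_matrix"])@[uv[0],uv[1],1]; d=c["pose"][:3,:3]@(d*[1,-1,-1])
    return c["pose"][:3,3],d/np.linalg.norm(d)
def onplane(c,uv,z):
    o,d=ray(c,uv); return o+d*(z-o[2])/d[2]
def tri(cs,uvs):
    A=0;b=0;rs=[ray(c,u) for c,u in zip(cs,uvs)]
    for o,d in rs: M=np.eye(3)-np.outer(d,d);A=A+M;b=b+M@o
    p=np.linalg.solve(A,b); return p,[round(np.linalg.norm(np.cross(p-o,d))*1000,1) for o,d in rs]
def proj(c,p):
    q=c["pose"][:3,:3].T@(np.asarray(p)-c["pose"][:3,3]); q=q*[1,-1,-1]; q=c["camera_matrix"]@q; return q[:2]/q[2]
def cen(c,box,f):
    x0,y0,x1,y1=box; im=c["image"][y0:y1,x0:x1].astype(int); m=f(im[...,0],im[...,1],im[...,2]).astype(np.uint8)
    n,l,s,cc=cv2.connectedComponentsWithStats(m); i=1+np.argmax(s[1:,4]); return cc[i]+[x0,y0],s[i]+[x0,y0,0,0,0]
def plan(pos,quat,p2,R2):
    """rows needed: body twist (turn/0.08, shift/0.02) from current pose to target"""
    T=np.eye(4);T[:3,:3]=R.from_quat(quat).as_matrix();T[:3,3]=pos
    U=np.eye(4);U[:3,:3]=R2;U[:3,3]=p2
    D=np.linalg.inv(T)@U
    w=R.from_matrix(D[:3,:3]).as_rotvec(); L=np.real(logm(D))
    print("turn",(w/.08).round(2),"shift(before turn)",(D[:3,3]/.02).round(2),"| twist shift",(L[:3,3]/.02).round(2))
E
python3 - <<'E'
from h import *
s,t=[pickle.load(open(n+".pkl","rb")) for n in("scene","top")]
red=lambda r,g,b:(r>110)&(g<50)&(b<60)
dark=lambda r,g,b:(r<95)&(abs(r-b)<35)
white=lambda r,g,b:(b>110)
blue=lambda r,g,b:(b>r+10)
for nm,bs,bt,f in[("plug",(250,195,280,225),(282,205,308,227),red),("nut",(265,210,287,234),(275,208,292,226),dark),
  ("stemhead",(373,150,393,175),(178,238,194,258),white),("dish",(120,190,175,230),(370,235,420,285),blue)]:
    a,sa=cen(s,bs,f);b,sb=cen(t,bt,f);p,e=tri((s,t),(a,b));print(nm,a.round(1),sa,b.round(1),sb,p.round(4),e)
    if nm=="dish": print(onplane(t,b,.03))
    if nm=="stemhead":print(onplane(t,b,.178))
d,_=cen(t,(262,192,316,238),lambda r,g,b:(b>75));print(d,onplane(t,d,.022))
E
```

```text
plug [266.2 209. ] [257 201  18  17 202] [293.8 216. ] [287 211  14  11 123] [0.5991 0.0233 0.1005] [np.float64(1.8), np.float64(1.8)]
nut [277.2 223.7] [269 214  15  16  94] [282.7 218.8] [280 213   9  12  39] [0.5935 0.0519 0.0487] [np.float64(1.1), np.float64(1.1)]
stemhead [383.6 154.4] [378 152  12   6  60] [184.4 248. ] [179 243  11  11  83] [0.5142 0.3216 0.1766] [np.float64(1.6), np.float64(1.6)]
[0.51397446 0.31972186 0.178     ]
dish [146.3 209.8] [ 123  195   47   32 1133] [397.7 260.2] [ 379  241   37   40 1031] [ 0.4629 -0.2884  0.0255] [np.float64(6.3), np.float64(6.3)]
[ 0.46323022 -0.2937121   0.03      ]
[288.95083153 216.87997108] [0.60021959 0.03371074 0.022     ]
```

```bash
cat >> h.py <<'E'
def cyl(m,ax,r,a,b):
    u=np.cross(ax,[0,0,1.]);u/=np.linalg.norm(u);v=np.cross(ax,u);k=np.linspace(0,2*np.pi,40)
    ring=r*(np.outer(np.cos(k),u)+np.outer(np.sin(k),v)); return np.vstack([m+ax*a+ring,m+ax*b+ring])
def hull(c,P,box,img,val,S=6):
    q=np.array([proj(c,p) for p in P]); q=((q+.5-[box[0],box[1]])*S-.5)
    cv2.fillConvexPoly(img,cv2.convexHull((q*16).round().astype(np.int32)),val,shift=4)
E
python3 - <<'E'
from h import *
from scipy.optimize import differential_evolution as DE
s,t=[pickle.load(open(n+".pkl","rb")) for n in("scene","top")]
V=[(s,(250,195,292,240)),(t,(270,203,312,233))];S=6
M=[]
for c,(x0,y0,x1,y1) in V:
    im=c["image"][y0:y1,x0:x1]; im=cv2.resize(im,None,fx=S,fy=S,interpolation=cv2.INTER_LINEAR).astype(int)
    r,g,b=im[...,0],im[...,1],im[...,2]; M.append((r>100)&(g<60)&(b<60))
dk=lambda b:None
def cost(p,full=False):
    yaw=p[2];ax=np.array([.5*np.cos(yaw),.5*np.sin(yaw),.866]);m=np.array([p[0],p[1],.085]);o=0
    for i,((c,bx),mk) in enumerate(zip(V,M)):
        im=np.zeros(mk.shape,np.uint8); hull(c,cyl(m,ax,.017,0,.03),bx,im,1)
        o+=((im==1)^mk).mean()*100
    q=proj(s,m-ax*.032)   # nut centroid in scene view as weak yaw cue
    return o+.3*abs(q-[277.0,223.0]).sum()*.3
r=DE(cost,[(.57,.63),(.0,.06),(-2.4,-.6)],seed=1,maxiter=60);print(r.x.round(4),np.degrees(r.x[2]),r.fun)
p=r.x
for dy in(-.3,-.15,.15,.3): print(dy,cost([p[0],p[1],p[2]+dy]))
ax=np.array([.5*np.cos(p[2]),.5*np.sin(p[2]),.866]);m=np.array([p[0],p[1],.085]);print("nut proj",proj(s,m-ax*.032),proj(t,m-ax*.032),"base",proj(s,m-ax*.072),proj(t,m-ax*.072),"foot pt",m-ax*.0727)
from scipy.ndimage import center_of_mass as cm
# stem head whole silhouette, z known
for c,bx in((s,(373,148,393,175)),(t,(176,240,196,258))):
    q=[proj(c,x) for x in cyl(np.array([.514,.320,.01]),np.array([1e-6,0,1]),.015,.12,.168)];print("stem bbox pred",np.min(q,0),np.max(q,0))
E
```

```text
[ 0.6004  0.0319 -1.6933] -97.01776975932191 4.024481185346872
-0.3 6.010347172861058
-0.15 4.736146771437908
0.15 4.432150909746318
0.3 5.638853932028875
nut proj [276.2251976  223.32352209] [284.45645138 215.71755568] base [284.68321076 234.34202351] [277.81491364 215.56176813] foot pt [0.60480653 0.06802566 0.0220418 ]
stem bbox pred [374.4306869  150.87900195] [388.56273498 173.80835551]
stem bbox pred [178.75131534 242.20554286] [193.34657618 253.58790458]
```

Run:
```python
from h import *
from scipy.optimize import differential_evolution as DE
s,t=[pickle.load(open(n+".pkl","rb")) for n in("scene","top")]
S=6
def up(c,b):
    im=cv2.resize(c["image"][b[1]:b[3],b[0]:b[2]],None,fx=S,fy=S,interpolation=cv2.INTER_LINEAR).astype(int);return im[...,0],im[...,1],im[...,2]
def red(c,b): r,g,bb=up(c,b); return (r>100)&(g<60)&(bb<60)
def non(c,b):
    r,g,bb=up(c,b); mx=np.maximum(r,np.maximum(g,bb)); return (mx<105)|(bb<.42*mx)
bs,bt,bs2,bt2=(250,195,285,228),(278,203,312,233),(270,214,290,236),(272,207,304,228)
J={"s":[(s,bs,red(s,bs),0),(s,bs2,non(s,bs2),1)],"t":[(t,bt,red(t,bt),0),(t,bt2,non(t,bt2),1)]}
def cost(p,ks):
    ax=np.array([.5*np.cos(p[2]),.5*np.sin(p[2]),.866]);m=np.array([p[0],p[1],.085]);o=0
    for k in ks:
      for c,bx,mk,u in J[k]:
        im=np.zeros(mk.shape,np.uint8); hull(c,cyl(m,ax,.017,0,.03),bx,im,1)
        if u:
            for r,a,b in((.013,-.068,0),(.019,-.04,-.024),(.018,-.006,0)): hull(c,cyl(m,ax,r,a,b),bx,im,1)
        o+=((im==1)^mk).sum()/S/S
    return o
for ks in("s","t","st"):
    r=DE(cost,[(.57,.63),(.0,.06),(-2.4,-.6)],args=(ks,),seed=1,maxiter=50,polish=False);print(ks,r.x.round(4),np.degrees(r.x[2]).round(1),r.fun.round(1))
p=r.x;rows=[]
for k in "st":
  for c,bx,mk,u in J[k]:
    if u:
      ax=np.array([.5*np.cos(p[2]),.5*np.sin(p[2]),.866]);m=np.array([p[0],p[1],.085])
      im=np.zeros(mk.shape,np.uint8)
      for rr,a,b in((.017,0,.03),(.013,-.068,0),(.019,-.04,-.024),(.018,-.006,0)): hull(c,cyl(m,ax,rr,a,b),bx,im,255)
      v=cv2.resize(c["image"][bx[1]:bx[3],bx[0]:bx[2],::-1],None,fx=S,fy=S); v2=v.copy()
      for vv,kk,col in((v,im,(0,255,0)),(v2,mk.astype(np.uint8)*255,(255,0,0))):
        cv2.drawContours(vv,cv2.findContours(kk,0,1)[0],-1,col,1)
      rows.append(cv2.resize(np.hstack([v,v2]),(760,280)))
cv2.imwrite("pics/fit.png",np.vstack(rows))
```

```text
s [ 0.5983  0.0328 -1.5833] -90.7 85.7
t [ 0.598   0.0308 -1.3853] -79.4 63.1
st [ 0.5975  0.0315 -1.4323] -82.1 165.4
```

View pics/fit.png

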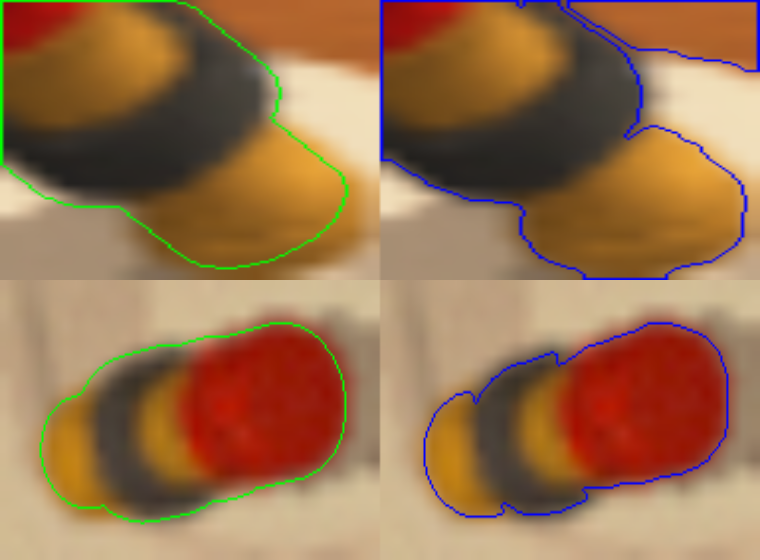

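Top-view fit is good at yaw ≈ −80° (green outline vs red head matches); I take the mouth at (0.598, 0.0315, 0.085). Planning the approach along the collet axis.

```bash
cat >> h.py <<'E'
YAW=np.radians(-80); AX=np.array([.5*np.cos(YAW),.5*np.sin(YAW),np.sqrt(.75)]); MOUTH=np.array([.598,.0315,.085])
def Rt(z,y): z=np.array(z)/np.linalg.norm(z); y=np.array(y,float); y-=z*(y@z); y/=np.linalg.norm(y); return np.array([np.cross(y,z),y,z]).T
RC=Rt(-AX,[.985,.174,0])
def go(p,Rm):
    from workcell import arm
    o=arm.observe(); print("t",round(o["t"],2),"q",o["joint_pos"].round(2),"pos",o["position"].round(4),"F",o["force"].round(1),"w",round(o["grip_width"],4)); plan(o["position"],o["tcp_rot"],p,Rm)
E
python3 -c "
from h import *
go(MOUTH+AX*.15,RC)"
```

```text
t 0.1 q [-1.27  0.28  1.51 -0.    1.36 -0.12] pos [ 0.2353 -0.5242  0.2305] F [ 0.   0.1 -0.4] w 0.0854
turn [  4.31   5.54 -16.15] shift(before turn) [ 27.   -14.29   0.81] | twist shift [31.49  5.81  8.9 ]
```

Emit:
{"name": "move_arm", "arguments": {
  "steps": [
    [0.135,0.173,-0.505,0.98,0.18,0.2,0],
    [0.135,0.173,-0.505,0.98,0.18,0.2,0],
    [0.135,0.173,-0.505,0.98,0.18,0.2,0],
    [0.135,0.173,-0.505,0.98,0.18,0.2,0],
    [0.135,0.173,-0.505,0.98,0.18,0.2,0],
    [0.135,0.173,-0.505,0.98,0.18,0.2,0],
    [0.135,0.173,-0.505,0.98,0.18,0.2,0],
    [0.135,0.173,-0.505,0.98,0.18,0.2,0],
    [0.135,0.173,-0.505,0.98,0.18,0.2,0],
    [0.135,0.173,-0.505,0.98,0.18,0.2,0],
    [0.135,0.173,-0.505,0.98,0.18,0.2,0],
    [0.135,0.173,-0.505,0.98,0.18,0.2,0],
    [0.135,0.173,-0.505,0.98,0.18,0.2,0],
    [0.135,0.173,-0.505,0.98,0.18,0.2,0],
    [0.135,0.173,-0.505,0.98,0.18,0.2,0],
    [0.135,0.173,-0.505,0.98,0.18,0.2,0]
  ]
}}

```text
t: 2.1
position: [0.5059, -0.3564, 0.2013]
tcp_rot: [0.851, 0.507, 0.089, -0.106]
force: [-0.2, -0.0, 0.0]
grip_width: 0.0849
gripper_force: 0.0
```

```bash
python3 -c "
from h import *
go(MOUTH+AX*.15,RC)"
```

```text
t 2.1 q [-0.85  0.44  1.36  0.21  1.52 -0.39] pos [ 0.5059 -0.3564  0.2013] F [-0.2 -0.   0. ] w 0.0849
turn [ 2.15  2.78 -8.03] shift(before turn) [15.9  -2.7   3.82] | twist shift [15.68  2.84  5.67]
```

Emit:
{"name": "move_arm", "arguments": {
  "steps": [
    [0.134,0.174,-0.502,0.98,0.178,0.355,0],
    [0.134,0.174,-0.502,0.98,0.178,0.355,0],
    [0.134,0.174,-0.502,0.98,0.178,0.355,0],
    [0.134,0.174,-0.502,0.98,0.178,0.355,0],
    [0.134,0.174,-0.502,0.98,0.178,0.355,0],
    [0.134,0.174,-0.502,0.98,0.178,0.355,0],
    [0.134,0.174,-0.502,0.98,0.178,0.355,0],
    [0.134,0.174,-0.502,0.98,0.178,0.355,0],
    [0.134,0.174,-0.502,0.98,0.178,0.355,0],
    [0.134,0.174,-0.502,0.98,0.178,0.355,0],
    [0.134,0.174,-0.502,0.98,0.178,0.355,0],
    [0.134,0.174,-0.502,0.98,0.178,0.355,0],
    [0.134,0.174,-0.502,0.98,0.178,0.355,0],
    [0.134,0.174,-0.502,0.98,0.178,0.355,0],
    [0.134,0.174,-0.502,0.98,0.178,0.355,0],
    [0.134,0.174,-0.502,0.98,0.178,0.355,0],
    [0,0,0,0,0,0,0]
  ]
}}

```text
t: 4.22
position: [0.6174, -0.0442, 0.2118]
tcp_rot: [0.621, 0.74, 0.166, -0.198]
force: [0.7, -0.6, -1.0]
grip_width: 0.0855
gripper_force: 0.0
```

```bash
python3 -c "
from h import *
go(MOUTH+AX*.003,RC)"
```

```text
t 4.22 q [-0.43  0.48  1.35  0.42  1.62 -0.65] pos [ 0.6174 -0.0442  0.2118] F [ 0.7 -0.6 -1. ] w 0.0855
turn [ 0.  0. -0.] shift(before turn) [ 0.2  -0.3   7.29] | twist shift [ 0.2  -0.3   7.29]
```

Emit:
{"name": "move_arm", "arguments": {
  "steps": [
    [0,0,0,0.1,-0.15,0.9,0],
    [0,0,0,0.1,-0.15,0.9,0],
    [0,0,0,0,0,0.9,0],
    [0,0,0,0,0,0.9,0],
    [0,0,0,0,0,0.9,0],
    [0,0,0,0,0,0.9,0],
    [0,0,0,0,0,0.9,0],
    [0,0,0,0,0,0.9,0],
    [0,0,0,0,0,0.1,0],
    [0,0,0,0,0,0,0]
  ]
}}

```text
t: 5.48
position: [0.5987, 0.0285, 0.0871]
tcp_rot: [0.622, 0.739, 0.167, -0.198]
force: [-0.5, 0.2, 0.2]
grip_width: 0.0857
gripper_force: 0.0
```

Run:
```python
from h import *
from workcell import arm
go(MOUTH+AX*.003,RC)
t=[]
for n,x,y,x1,y1 in(("scene",225,165,305,225),("top",255,185,335,245)):
    im=arm.read_camera(n)["image"][y:y1,x:x1,::-1]; t.append(cv2.resize(im,(400,300),interpolation=cv2.INTER_CUBIC))
cv2.imwrite("pics/g1.png",np.hstack(t))
```

```text
t 5.47 q [-0.34  0.53  1.6   0.47  1.31 -0.71] pos [0.5987 0.0285 0.0871] F [-0.5  0.2  0.2] w 0.0857
turn [ 0.02  0.01 -0.03] shift(before turn) [ 0.08 -0.01  0.02] | twist shift [ 0.08 -0.01  0.02]
```

View pics/g1.png

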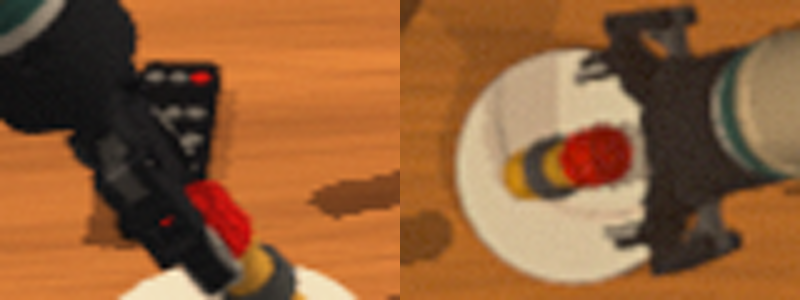

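The open fingers straddle the red head in both views (top: fingers at 595,65 and 625,235; head at 597,157), and the axes look aligned. Closing.

Emit:
{"name": "move_arm", "arguments": {
  "steps": [
    [0,0,0,0,0,0,0.3],
    [0,0,0,0,0,0,0.5],
    [0,0,0,0,0,0,1],
    [0,0,0,0,0,0,1],
    [0,0,0,0,0,0,1],
    [0,0,0,0,0,0,1]
  ]
}}

```text
t: 6.32
position: [0.5989, 0.0282, 0.0875]
tcp_rot: [0.622, 0.739, 0.167, -0.197]
force: [0.1, -1.7, 4.6]
grip_width: 0.0321
gripper_force: 59.7
```

Emit:
{"name": "move_arm", "arguments": {
  "steps": [
    [0,0,0,0,0,-0.4,1],
    [0,0,0,0,0,-0.6,1],
    [0,0,0,0,0,-0.8,1],
    [0,0,0,0,0,-1,1],
    [0,0,0,0,0,-1,1],
    [0,0,0,0,0,-1,1],
    [0,0,0,0,0,-1,1],
    [0,0,0,0,0,-1,1]
  ]
}}

```text
t: 7.32
position: [0.6101, -0.0393, 0.2063]
tcp_rot: [0.622, 0.739, 0.167, -0.198]
force: [-0.8, -0.2, -0.5]
grip_width: 0.0321
gripper_force: 59.6
```

Run:
```python
from h import *
D=np.array([.463,-.2925,0])
a=np.radians(-15)
go(D+[0,0,.2],Rt([0,0,-1],[np.cos(a),np.sin(a),0]))
```

```text
t 7.33 q [-0.43  0.47  1.38  0.42  1.6  -0.66] pos [ 0.6101 -0.0393  0.2063] F [-0.8 -0.2 -0.5] w 0.0321
turn [-1.41 -6.43  5.29] shift(before turn) [-9.88 -9.41 -5.33] | twist shift [-12.89  -6.82  -2.98]
```

Emit:
{"name": "move_arm", "arguments": {
  "steps": [
    [-0.094,-0.429,0.353,-0.86,-0.455,-0.2,1],
    [-0.094,-0.429,0.353,-0.86,-0.455,-0.2,1],
    [-0.094,-0.429,0.353,-0.86,-0.455,-0.2,1],
    [-0.094,-0.429,0.353,-0.86,-0.455,-0.2,1],
    [-0.094,-0.429,0.353,-0.86,-0.455,-0.2,1],
    [-0.094,-0.429,0.353,-0.86,-0.455,-0.2,1],
    [-0.094,-0.429,0.353,-0.86,-0.455,-0.2,1],
    [-0.094,-0.429,0.353,-0.86,-0.455,-0.2,1],
    [-0.094,-0.429,0.353,-0.86,-0.455,-0.2,1],
    [-0.094,-0.429,0.353,-0.86,-0.455,-0.2,1],
    [-0.094,-0.429,0.353,-0.86,-0.455,-0.2,1],
    [-0.094,-0.429,0.353,-0.86,-0.455,-0.2,1],
    [-0.094,-0.429,0.353,-0.86,-0.455,-0.2,1],
    [-0.094,-0.429,0.353,-0.86,-0.455,-0.2,1],
    [-0.094,-0.429,0.353,-0.86,-0.455,-0.2,1]
  ]
}}

```text
t: 9.2
position: [0.4655, -0.2947, 0.1945]
tcp_rot: [0.794, 0.608, -0.001, 0.001]
force: [0.4, -0.7, -0.5]
grip_width: 0.032
gripper_force: 59.5
```

Run:
```python
from h import *
from workcell import arm
D=np.array([.463,-.2925,0])
a=np.radians(-15)
go(D+[0,0,.03],Rt([0,0,-1],[np.cos(a),np.sin(a),0]))
c=arm.read_camera("top");s=arm.read_camera("scene")
t=[cv2.resize(c["image"][200:290,350:470,::-1],(400,300),interpolation=cv2.INTER_CUBIC),cv2.resize(s["image"][145:235,95:215,::-1],(400,300),interpolation=cv2.INTER_CUBIC)]
u=[cv2.resize(i["image"][y:y+60,x:x+80,::-1],(400,300),interpolation=cv2.INTER_CUBIC) for i,x,y in((c,250,185),(s,235,185))]
cv2.imwrite("pics/g2.png",np.vstack([np.hstack(t),np.hstack(u)]))
```

```text
t 9.2 q [-0.69  0.26  1.62 -0.    1.26 -0.43] pos [ 0.4655 -0.2947  0.1945] F [ 0.4 -0.7 -0.5] w 0.032
turn [-0.    0.03 -0.02] shift(before turn) [ 0.09 -0.15  8.23] | twist shift [ 0.08 -0.15  8.23]
```

View pics/g2.png

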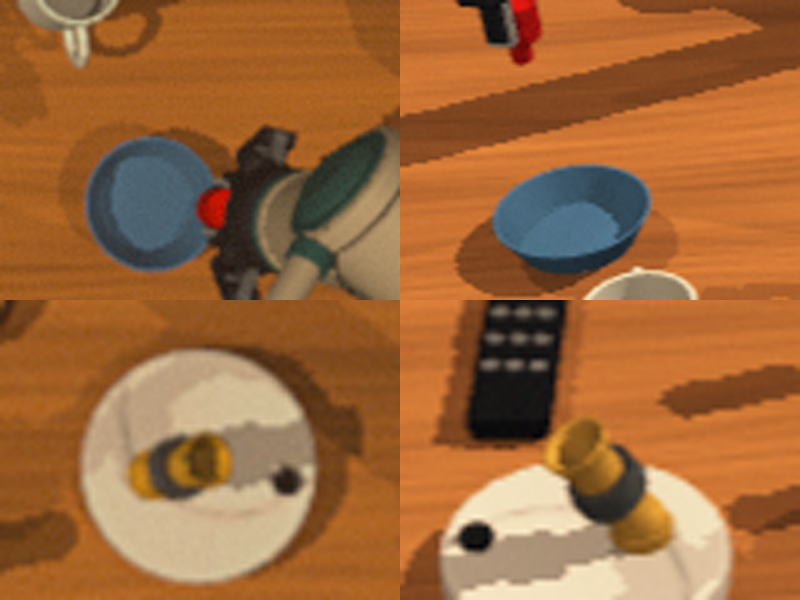

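Plug is in the grip, the collet is empty, and the dish centre is at about top px (395.8,261.4). Lowering and releasing with a partial opening.

Emit:
{"name": "move_arm", "arguments": {
  "steps": [
    [0,0,0,0.135,-0.15,0.9,1],
    [0,0,0,0.135,-0.15,0.9,1],
    [0,0,0,0,0,0.9,1],
    [0,0,0,0,0,0.9,1],
    [0,0,0,0,0,0.9,1],
    [0,0,0,0,0,0.9,1],
    [0,0,0,0,0,0.9,1],
    [0,0,0,0,0,0.9,1],
    [0,0,0,0,0,0.8,1],
    [0,0,0,0,0,0.2,1],
    [0,0,0,0,0,0,0.45],
    [0,0,0,0,0,0,0.45],
    [0,0,0,0,0,0,0.45]
  ]
}}

```text
t: 10.92
position: [0.4623, -0.2873, 0.031]
tcp_rot: [0.793, 0.609, -0.0, 0.0]
force: [-0.5, 0.8, -0.3]
grip_width: 0.047
gripper_force: 0.0
```

Run:
```python
from h import *
s,t=[pickle.load(open(n+".pkl","rb")) for n in("scene","top")]
print(onplane(t,(291.6,216),.085),onplane(s,(270.6,214.4),.085),tri((s,t),((270.6,214.4),(291.6,216))))
```

```text
[0.59984873 0.02735405 0.085     ] [0.60132735 0.0350719  0.085     ] (array([0.60018375, 0.0312322 , 0.08445543]), [np.float64(3.9), np.float64(3.9)])
```

Emit:
{"name": "move_arm", "arguments": {
  "steps": [
    [0,0,0,0,0,-0.4,0.45],
    [0,0,0,0,0,-1,0.45],
    [0,0,0,0,0,-1,0.45],
    [0,0,0,0,0,-1,0.45],
    [0,0,0,0,0,-1,0.45],
    [0,0,0,0,0,-1,0],
    [0,0,0,0,0,-1,0],
    [0,0,0,0,0,-1,0],
    [0,0,0,0,0,-1,0],
    [0,0,0,0,0,-1,0],
    [0,0,0,0,0,-1,0],
    [0,0,0,0,0,-0.5,0]
  ]
}}

```text
t: 12.42
position: [0.4624, -0.2872, 0.2501]
tcp_rot: [0.793, 0.609, 0.0, 0.001]
force: [0.9, -0.5, 0.0]
grip_width: 0.0853
gripper_force: 0.0
```

Run:
```python
from h import *
a=np.radians(40)
go([.514,.3205,.25],Rt([0,0,-1],[np.cos(a),np.sin(a),0]))
```

```text
t 12.43 q [-0.68  0.22  1.54 -0.    1.38 -0.42] pos [ 0.4624 -0.2872  0.2501] F [ 0.9 -0.5  0. ] w 0.0853
turn [ 1.0e-02  2.0e-02 -1.2e+01] shift(before turn) [30.02 -5.37 -0.04] | twist shift [ 3.025e+01  9.460e+00 -1.000e-02]
```

Emit:
{"name": "move_arm", "arguments": {
  "steps": [
    [0,0,-0.364,0.917,0.287,0,0],
    [0,0,-0.364,0.917,0.287,0,0],
    [0,0,-0.364,0.917,0.287,0,0],
    [0,0,-0.364,0.917,0.287,0,0],
    [0,0,-0.364,0.917,0.287,0,0],
    [0,0,-0.364,0.917,0.287,0,0],
    [0,0,-0.364,0.917,0.287,0,0],
    [0,0,-0.364,0.917,0.287,0,0],
    [0,0,-0.364,0.917,0.287,0,0],
    [0,0,-0.364,0.917,0.287,0,0],
    [0,0,-0.364,0.917,0.287,0,0],
    [0,0,-0.364,0.917,0.287,0,0],
    [0,0,-0.364,0.917,0.287,0,0],
    [0,0,-0.364,0.917,0.287,0,0],
    [0,0,-0.364,0.917,0.287,0,0],
    [0,0,-0.364,0.917,0.287,0,0],
    [0,0,-0.364,0.917,0.287,0,0],
    [0,0,-0.364,0.917,0.287,0,0],
    [0,0,-0.364,0.917,0.287,0,0],
    [0,0,-0.364,0.917,0.287,0,0]
  ]
}}

```text
t: 14.92
position: [0.5698, 0.0776, 0.2483]
tcp_rot: [0.584, 0.812, -0.0, -0.0]
force: [-0.3, -0.1, 0.8]
grip_width: 0.0854
gripper_force: 0.0
```

Emit:
{"name": "move_arm", "arguments": {
  "steps": [
    [0,0,-0.364,0.917,0.287,0,0],
    [0,0,-0.364,0.917,0.287,0,0],
    [0,0,-0.364,0.917,0.287,0,0],
    [0,0,-0.364,0.917,0.287,0,0],
    [0,0,-0.364,0.917,0.287,0,0],
    [0,0,-0.364,0.917,0.287,0,0],
    [0,0,-0.364,0.917,0.287,0,0],
    [0,0,-0.364,0.917,0.287,0,0],
    [0,0,-0.364,0.917,0.287,0,0],
    [0,0,-0.364,0.917,0.287,0,0],
    [0,0,-0.364,0.917,0.287,0,0],
    [0,0,-0.364,0.917,0.287,0,0],
    [0,0,-0.364,0.917,0.287,0,0],
    [0,0,0,0,0,0,0]
  ]
}}

```text
t: 16.68
position: [0.5217, 0.3214, 0.2483]
tcp_rot: [0.421, 0.907, -0.0, -0.0]
force: [0.0, -0.3, -0.6]
grip_width: 0.0854
gripper_force: 0.0
```

Run:
```python
from h import *
from workcell import arm
a=np.radians(40)
go([.514,.3205,.135],Rt([0,0,-1],[np.cos(a),np.sin(a),0]))
c=arm.read_camera("top");s=arm.read_camera("scene")
cv2.imwrite("pics/g3.png",np.vstack([np.hstack([cv2.resize(i["image"][y:y+75,x:x+100,::-1],(400,300),interpolation=cv2.INTER_CUBIC) for i,x,y in r]) for r in(((c,140,205),(s,330,120)),((c,350,225),(s,100,165)))]))
```

```text
t 16.68 q [ 0.44  0.33  1.39  0.    1.43 -0.26] pos [0.5217 0.3214 0.2483] F [ 0.  -0.3 -0.6] w 0.0854
turn [-0.01 -0.01  0.05] shift(before turn) [ 0.21 -0.32  5.67] | twist shift [ 0.21 -0.32  5.67]
```

View pics/g3.png

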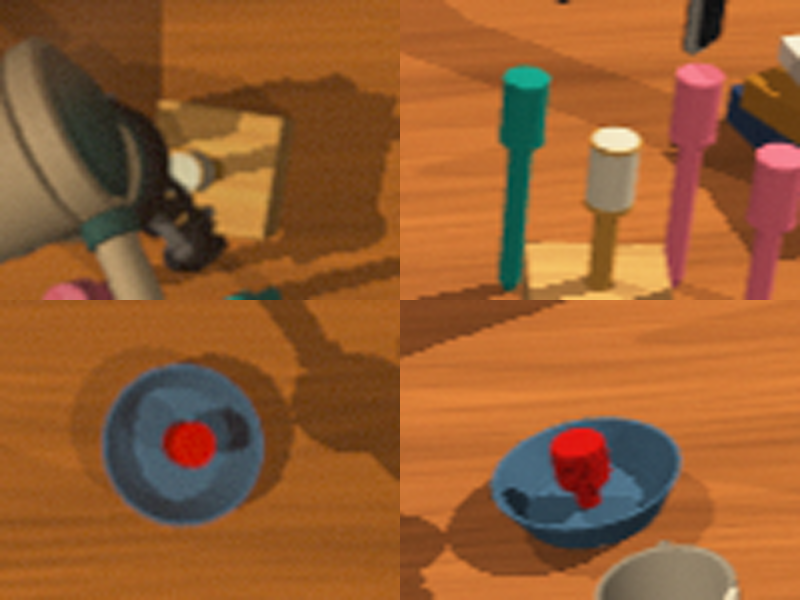

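Plug stands upright in the dish (top 190,443; scene 580,460). Stem head is still clear, so descending onto it.

Emit:
{"name": "move_arm", "arguments": {
  "steps": [
    [0,0,0,0.14,-0.14,0,0],
    [0,0,0,0.13,-0.14,0.3,0],
    [0,0,0,0,0,0.9,0],
    [0,0,0,0,0,0.9,0],
    [0,0,0,0,0,0.9,0],
    [0,0,0,0,0,0.9,0],
    [0,0,0,0,0,0.9,0],
    [0,0,0,0,0,0.8,0],
    [0,0,0,0,0,0,0],
    [0,0,0,0,0,0,0.4],
    [0,0,0,0,0,0,0.55],
    [0,0,0,0,0,0,0.6],
    [0,0,0,0,0,0,1],
    [0,0,0,0,0,0,1],
    [0,0,0,0,0,0,1],
    [0,0,0,0,0,0,1]
  ]
}}

```text
t: 18.77
position: [0.5149, 0.3208, 0.1371]
tcp_rot: [0.422, 0.907, 0.0, 0.0]
force: [-0.0, -0.6, 5.3]
grip_width: 0.0291
gripper_force: 58.9
```

Run:
```python
from h import *
a=np.radians(40)
go([.514,.322,.135],Rt([0,0,-1],[np.cos(a),np.sin(a),0]))
```

```text
t 18.77 q [ 0.44  0.39  1.58  0.    1.17 -0.26] pos [0.5149 0.3208 0.1371] F [-0.  -0.6  5.3] w 0.0291
turn [ 0.01 -0.    0.02] shift(before turn) [0.07 0.   0.1 ] | twist shift [0.07 0.   0.1 ]
```

Emit:
{"name": "move_arm", "arguments": {
  "steps": [
    [0,0,0,0,0,-0.5,1],
    [0,0,0,0,0,-0.8,1],
    [0,0,0,0,0,-1,1],
    [0,0,0,0,0,-1,1],
    [0,0,0,0,0,-1,1],
    [0,0,0,0,0,-1,1],
    [0,0,0,0,0,-1,1]
  ]
}}

```text
t: 19.65
position: [0.5141, 0.3204, 0.2637]
tcp_rot: [0.422, 0.907, -0.0, -0.0]
force: [-0.4, 0.6, -0.3]
grip_width: 0.0287
gripper_force: 59.6
```

Run:
```python
from h import *
go(MOUTH+[.001,0,0]+AX*(.06+.127),RC)
```

```text
t 19.65 q [ 0.44  0.31  1.38  0.    1.46 -0.26] pos [0.5141 0.3204 0.2637] F [-0.4  0.6 -0.3] w 0.0287
turn [-1.73  6.39  6.4 ] shift(before turn) [-17.83  -8.39   0.83] | twist shift [-19.36  -3.56  -4.4 ]
```

Emit:
{"name": "move_arm", "arguments": {
  "steps": [
    [-0.079,0.29,0.291,-0.88,-0.162,-0.2,1],
    [-0.079,0.29,0.291,-0.88,-0.162,-0.2,1],
    [-0.079,0.29,0.291,-0.88,-0.162,-0.2,1],
    [-0.079,0.29,0.291,-0.88,-0.162,-0.2,1],
    [-0.079,0.29,0.291,-0.88,-0.162,-0.2,1],
    [-0.079,0.29,0.291,-0.88,-0.162,-0.2,1],
    [-0.079,0.29,0.291,-0.88,-0.162,-0.2,1],
    [-0.079,0.29,0.291,-0.88,-0.162,-0.2,1],
    [-0.079,0.29,0.291,-0.88,-0.162,-0.2,1],
    [-0.079,0.29,0.291,-0.88,-0.162,-0.2,1],
    [-0.079,0.29,0.291,-0.88,-0.162,-0.2,1],
    [-0.079,0.29,0.291,-0.88,-0.162,-0.2,1],
    [-0.079,0.29,0.291,-0.88,-0.162,-0.2,1],
    [-0.079,0.29,0.291,-0.88,-0.162,-0.2,1],
    [-0.079,0.29,0.291,-0.88,-0.162,-0.2,1],
    [-0.079,0.29,0.291,-0.88,-0.162,-0.2,1],
    [-0.079,0.29,0.291,-0.88,-0.162,-0.2,1],
    [-0.079,0.29,0.291,-0.88,-0.162,-0.2,1],
    [-0.079,0.29,0.291,-0.88,-0.162,-0.2,1],
    [-0.079,0.29,0.291,-0.88,-0.162,-0.2,1]
  ]
}}

```text
t: 22.15
position: [0.6192, -0.025, 0.2596]
tcp_rot: [0.606, 0.759, 0.153, -0.181]
force: [0.3, 0.2, -0.9]
grip_width: 0.0287
gripper_force: 59.6
```

Emit:
{"name": "move_arm", "arguments": {
  "steps": [
    [-0.079,0.29,0.291,-0.88,-0.162,-0.2,1],
    [-0.079,0.29,0.291,-0.88,-0.162,-0.2,1],
    [0,0,0,0,0,0,1],
    [0,0,0,0,0,0,1]
  ]
}}

```text
t: 22.65
position: [0.6202, -0.059, 0.2505]
tcp_rot: [0.621, 0.74, 0.167, -0.198]
force: [0.1, -1.0, -0.9]
grip_width: 0.0287
gripper_force: 59.6
```

Run:
```python
from h import *
from workcell import arm
go(MOUTH+[.001,0,0]+AX*(.06+.127),RC)
c=arm.read_camera("top");s=arm.read_camera("scene")
cv2.imwrite("pics/g4.png",np.hstack([cv2.resize(i["image"][y:y+75,x:x+50,::-1],(400,600),interpolation=cv2.INTER_CUBIC) for i,x,y in((c,268,180),(s,240,165))]))
```

```text
t 22.65 q [-0.45  0.47  1.27  0.42  1.71 -0.63] pos [ 0.6202 -0.059   0.2505] F [ 0.1 -1.  -0.9] w 0.0287
turn [ 0.02 -0.01  0.01] shift(before turn) [-0.12 -0.26  0.13] | twist shift [-0.12 -0.26  0.13]
```

View pics/g4.png

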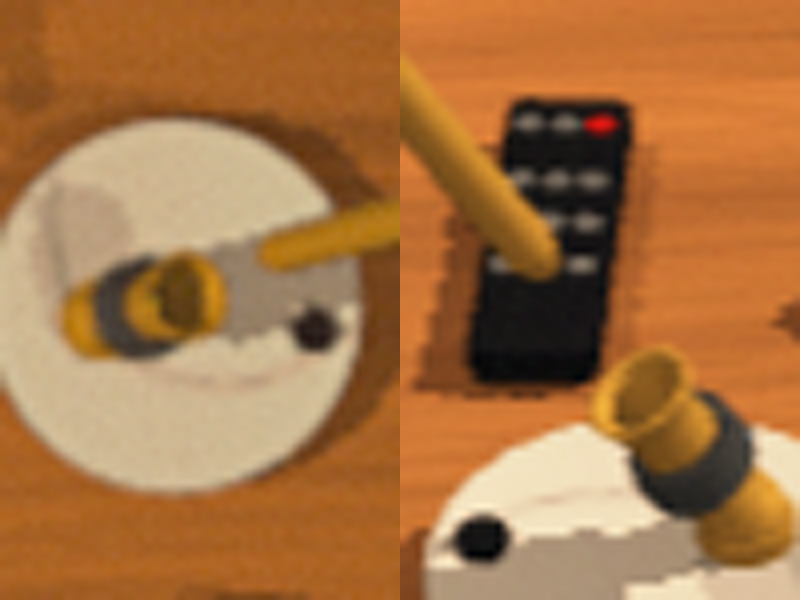

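Top: stem tip (265,255) and its axis extrapolate onto the mouth (188,291) once the −5 mm tool-y fix is applied. Scene: tip (543,263), mouth (645,394), also in line. Applying the correction and entering the funnel.

Emit:
{"name": "move_arm", "arguments": {
  "steps": [
    [0,0,0,-0.17,-0.26,0,1],
    [0,0,0,0,0,0.9,1],
    [0,0,0,0,0,0.9,1],
    [0,0,0,0,0,0.8,1],
    [0,0,0,0,0,0.6,1],
    [0,0,0,0,0,0.3,1],
    [0,0,0,0,0,0,1]
  ]
}}

```text
t: 23.62
position: [0.6095, -0.0284, 0.1877]
tcp_rot: [0.621, 0.74, 0.167, -0.198]
force: [-0.7, 0.1, -0.2]
grip_width: 0.0284
gripper_force: 59.6
```

```bash
python3 -c "
from h import *
go(MOUTH+[.001,0,0]+AX*(.127),RC)"
```

```text
t 23.62 q [-0.42  0.48  1.42  0.43  1.56 -0.67] pos [ 0.6095 -0.0284  0.1877] F [-0.7  0.1 -0.2] w 0.0284
turn [0.01 0.   0.01] shift(before turn) [ 0.07  0.01 -0.38] | twist shift [ 0.07  0.   -0.38]
```

Emit:
{"name": "move_arm", "arguments": {
  "steps": [
    [0,0,0,0,0,0.25,1],
    [0,0,0,0,0,0.25,1],
    [0,0,0,0,0,0,1]
  ]
}}

```text
t: 24.0
position: [0.6084, -0.0235, 0.179]
tcp_rot: [0.621, 0.74, 0.167, -0.198]
force: [0.5, -0.8, -1.2]
grip_width: 0.0287
gripper_force: 59.7
```

```bash
cat > f.py <<'E'
from h import *
from workcell import arm
o=arm.observe(); Q=R.from_quat(o["tcp_rot"]).as_matrix()
print("t",round(o["t"],2),"tip depth mm",round((MOUTH+AX*.127-o["position"])@AX*1000,1),"F tool",(Q.T@o["force"]).round(1),"M tool",(Q.T@o["torque"]).round(2))
go(MOUTH+[.001,0,0]+AX*(.075),RC)
E
python3 f.py
```

```text
t 24.0 tip depth mm 17.6 F tool [-1.3  0.4  0.6] M tool [ 0.02 -0.36  0.  ]
t 24.0 q [-0.41  0.48  1.43  0.43  1.54 -0.67] pos [ 0.6084 -0.0235  0.179 ] F [ 0.5 -0.8 -1.2] w 0.0287
turn [ 0.01 -0.    0.  ] shift(before turn) [0.07 0.01 1.71] | twist shift [0.07 0.01 1.71]
```

Emit:
{"name": "move_arm", "arguments": {
  "steps": [
    [0,0,0,0,0,0.25,1],
    [0,0,0,0,0,0.25,1],
    [0,0,0,0,0,0,1]
  ]
}}

```text
t: 24.38
position: [0.6072, -0.0184, 0.1699]
tcp_rot: [0.621, 0.74, 0.166, -0.199]
force: [-1.9, 0.8, -1.5]
grip_width: 0.0284
gripper_force: 59.7
```

```bash
python3 f.py
```

```text
t 24.38 tip depth mm 28.1 F tool [ 0.2 -1.7  1.9] M tool [ 0.49 -0.37 -0.02]
t 24.38 q [-0.4   0.49  1.45  0.43  1.51 -0.67] pos [ 0.6072 -0.0184  0.1699] F [-1.9  0.8 -1.5] w 0.0284
turn [-0.01 -0.01 -0.  ] shift(before turn) [0.07 0.03 1.19] | twist shift [0.07 0.03 1.19]
```

Emit:
{"name": "move_arm", "arguments": {
  "steps": [
    [0,0,0,0,-0.03,0.25,1],
    [0,0,0,0,0,0.25,1],
    [0,0,0,0,0,0.1,1],
    [0,0,0,0,0,0,1]
  ]
}}

```text
t: 24.88
position: [0.6062, -0.0135, 0.1609]
tcp_rot: [0.621, 0.74, 0.167, -0.197]
force: [-2.5, -3.5, 5.3]
grip_width: 0.0288
gripper_force: 60.7
```

```bash
python3 f.py
```

```text
t 24.88 tip depth mm 38.4 F tool [ 0.1 -3.1 -6.1] M tool [ 0.88 -0.3   0.02]
t 24.88 q [-0.4   0.49  1.47  0.44  1.49 -0.68] pos [ 0.6062 -0.0135  0.1609] F [-2.5 -3.5  5.3] w 0.0288
turn [0.02 0.02 0.01] shift(before turn) [0.08 0.03 0.68] | twist shift [0.08 0.04 0.68]
```

Emit:
{"name": "move_arm", "arguments": {
  "steps": [
    [0.15,0,0,0,-0.02,0.1,1],
    [0,0,0,0,0,0.2,1],
    [0,0,0,0,0,0,1]
  ]
}}

```text
t: 25.25
position: [0.6061, -0.0098, 0.1547]
tcp_rot: [0.62, 0.741, 0.163, -0.201]
force: [0.4, -0.8, -1.8]
grip_width: 0.0287
gripper_force: 59.6
```

```bash
python3 f.py
```

```text
t 25.25 tip depth mm 45.6 F tool [-1.6  0.3  1.1] M tool [-0.1  -0.45 -0.01]
t 25.25 q [-0.39  0.5   1.47  0.43  1.49 -0.67] pos [ 0.6061 -0.0098  0.1547] F [ 0.4 -0.8 -1.8] w 0.0287
turn [-0.11  0.    0.  ] shift(before turn) [0.07 0.01 0.32] | twist shift [0.07 0.01 0.32]
```

Emit:
{"name": "move_arm", "arguments": {
  "steps": [
    [0,0,0,0,0,0.2,1],
    [0,0,0,0,0,0.1,1],
    [0,0,0,0,0,0,1]
  ]
}}

```text
t: 25.62
position: [0.6051, -0.0068, 0.1492]
tcp_rot: [0.62, 0.741, 0.163, -0.201]
force: [1.5, 0.1, -0.5]
grip_width: 0.029
gripper_force: 59.7
```

```bash
python3 f.py
```

```text
t 25.62 tip depth mm 51.9 F tool [-0.4  1.5  0.4] M tool [-0.41 -0.42 -0.02]
t 25.62 q [-0.39  0.5   1.48  0.43  1.47 -0.68] pos [ 0.6051 -0.0068  0.1492] F [ 1.5  0.1 -0.5] w 0.029
turn [-0.12  0.    0.  ] shift(before turn) [ 0.07  0.03 -0.  ] | twist shift [ 0.07  0.03 -0.  ]
```

Emit:
{"name": "move_arm", "arguments": {
  "steps": [
    [-0.04,0,0,0,0.02,0.1,1],
    [0,0,0,0,0,0.1,1],
    [0,0,0,0,0,0,1]
  ]
}}

```text
t: 26.0
position: [0.6052, -0.0068, 0.149]
tcp_rot: [0.62, 0.741, 0.164, -0.199]
force: [-1.6, -9.3, 15.0]
grip_width: 0.0285
gripper_force: 61.9
```

Run:
```python
exec(open("f.py").read())
c=arm.read_camera("top");s=arm.read_camera("scene")
cv2.imwrite("pics/g5.png",np.hstack([cv2.resize(i["image"][y:y+75,x:x+50,::-1],(400,600),interpolation=cv2.INTER_CUBIC) for i,x,y in((c,268,180),(s,240,165))]))
```

```text
t 26.0 tip depth mm 52.1 F tool [ -0.3  -3.3 -17.4] M tool [ 0.81 -0.15  0.  ]
t 26.0 q [-0.39  0.5   1.49  0.43  1.47 -0.68] pos [ 0.6052 -0.0068  0.149 ] F [-1.6 -9.3 15. ] w 0.0285
turn [-0.07  0.03  0.02] shift(before turn) [ 0.08  0.03 -0.01] | twist shift [ 0.08  0.03 -0.01]
```

View pics/g5.png

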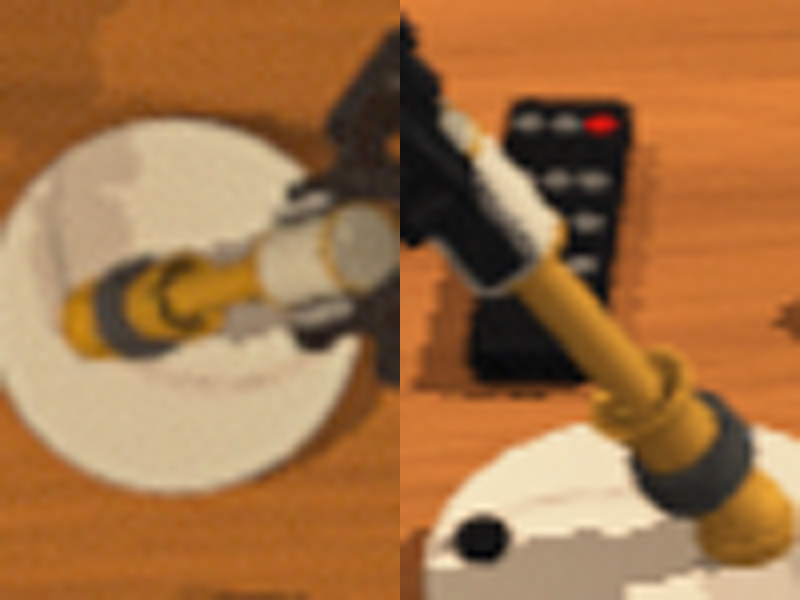

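Both views show the stem coaxial in the collet, with its head about 70 mm beyond the mouth. The axial force jumped to 17 N at 52 mm depth, as expected on reaching the floor. One slight extra push will confirm.

Emit:
{"name": "move_arm", "arguments": {
  "steps": [
    [0.05,0,0,0,-0.03,0.08,1],
    [0,0,0,0,0,0,1]
  ]
}}

```text
t: 26.35
position: [0.6054, -0.0067, 0.1489]
tcp_rot: [0.619, 0.742, 0.163, -0.199]
force: [-0.4, -10.7, 18.5]
grip_width: 0.0289
gripper_force: 62.1
```

```bash
python3 f.py
python3 - <<'E'
from h import *
s=pickle.load(open("scene.pkl","rb"))
for k in(.060,.068,.076,.088): print(k,((proj(s,MOUTH+AX*k)+.5-[240,165])*8+[400,0]).round())
print(((proj(s,MOUTH)+.5-[240,165])*8+[400,0]).round())
E
```

```text
t 26.35 tip depth mm 52.2 F tool [  0.1  -2.4 -21.2] M tool [ 0.9  -0.02  0.03]
t 26.35 q [-0.39  0.5   1.49  0.43  1.47 -0.68] pos [ 0.6054 -0.0067  0.1489] F [ -0.4 -10.7  18.5] w 0.0289
turn [-0.09  0.05  0.03] shift(before turn) [ 0.08  0.02 -0.01] | twist shift [ 0.08  0.02 -0.01]
0.06 [530. 270.]
0.068 [516. 253.]
0.076 [501. 236.]
0.088 [479. 210.]
[636. 393.]
```

Hard stop at 52.2 mm with 21 N, above the seal's 13 N, so it is home. Releasing and backing off.

Emit:
{"name": "move_arm", "arguments": {
  "steps": [
    [0,0,0,0,0,0,0.5],
    [0,0,0,0,0,0,0],
    [0,0,0,0,0,0,0],
    [0,0,0,0,0,0,0],
    [0,0,0,0,0,-0.5,0],
    [0,0,0,0,0,-1,0],
    [0,0,0,0,0,-1,0],
    [0,0,0,0,0,-1,0],
    [0,0,0,0,0,-1,0],
    [0,0,0,0,0,-1,0],
    [0,0,0,0,0,-1,0],
    [0,0,0,0,0,0,0]
  ]
}}

```text
t: 27.85
position: [0.6176, -0.0692, 0.2591]
tcp_rot: [0.62, 0.741, 0.163, -0.2]
force: [-0.5, 0.1, 0.1]
grip_width: 0.0852
gripper_force: 0.0
```

Run:
```python
exec(open("f.py").read())
c=arm.read_camera("top");s=arm.read_camera("scene")
cv2.imwrite("pics/g6.png",np.hstack([cv2.resize(i["image"][y:y+h,x:x+w,::-1],(400,600),interpolation=cv2.INTER_CUBIC) for i,x,y,w,h in((c,250,150,160,240),(s,240,165,50,75))]))
```

```text
t 27.85 tip depth mm -75.0 F tool [ 0.2 -0.5 -0. ] M tool [-0.01 -0.15  0.05]
t 27.85 q [-0.46  0.47  1.25  0.41  1.74 -0.64] pos [ 0.6176 -0.0692  0.2591] F [-0.5  0.1  0.1] w 0.0852
turn [-0.11  0.03  0.01] shift(before turn) [0.1  0.02 6.35] | twist shift [ 0.09 -0.01  6.35]
```

View pics/g6.png

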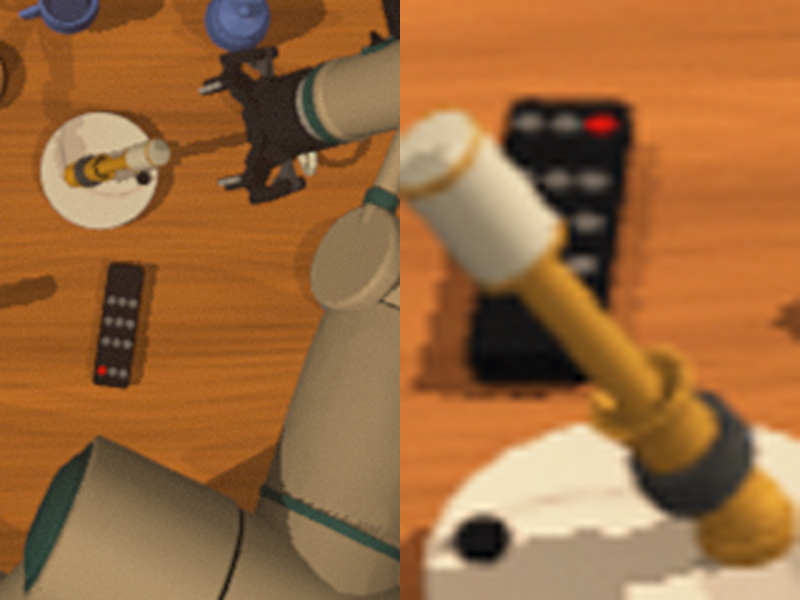

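The stem stays in place in the collet (head base near 535,258 in scene, unchanged) and the gripper is clear. Handing in.

```bash
python3 -c "
from workcell import arm
print(arm.hand_in())"
```

```text
the job is handed in; nothing more can be done
None
```

I put the red plug in the blue dish, pushed the lamp stem home in the collet (hard stop at about 52 mm, 21 N) and let go; the job was handed in at about 28 s, and no verdict came back.

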